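Confirm the nut-topped cake at the packing bench

TASK

The nut-topped cake has been counted for the order: with your fingertips, lightly press the blue cap of the puck standing in front of it on its board until the cap goes down, and let it come up again; then lightly press the green order-complete button on the grey console and let that come up too. Leave the puck itself standing where it is, do not lift it, and leave the other pucks, the red button, the cakes and the cartons alone. Finish with the hand clear of everything.

Things in the scene. Friction and masses are not known exactly. Their poses are not given: they have to be found in the camera images.
- nut_button_top (a point): Centre of the top face of the blue cap (34 mm across) on the confirm puck of the nut cake; the one to press. Cap top as it stands unpressed: 52 mm above the table. The point rides with the cap; its z axis is up.
- nut_button (a joint): Travel of that blue cap: 0 up, 0.008 m fully down. A spring returns it: it starts to move at about 1.8 N, is half way at 3.9 N and fully down at 6 N; a press counts once past half its travel (4 mm).
- nut_puck: Confirm puck of the nut cake: loose grey disc with a rubber band, 66 mm across, 22 mm high, about 0.35 kg, with a black collar (50 mm across, 12 mm high) and the blue cap on top; all three pucks look alike. It stands on the robot's side of the board that carries the nut cake, in front of that cake. Origin at the centre of its underside, 6 mm above the table, z up.
- nut_cake: Cake in a tan paper collar, 64 mm across, 50 mm tall (up to 61 mm with topping); chopped dark brown nuts. Loose, about 0.15 kg, standing on the rear half of its wooden board, about 105 mm from its puck. Origin at the centre of its underside, 6 mm above the table.
- nut_board: Fixed wooden board, 190 x 125 x 6 mm, long side along its x axis (away from the robot), carrying the nut cake at +x and its puck at -x. Origin at the centre of its underside, on the table. The three boards stand side by side in any order.
- plain_button_top (a point): Centre of the top face of the blue cap (34 mm across) on the confirm puck of the plain cake; to be left alone. Cap top as it stands unpressed: 52 mm above the table. The point rides with the cap; its z axis is up.
- plain_button (a joint): Travel of that blue cap: 0 up, 0.008 m fully down. A spring returns it: it starts to move at about 1.8 N, is half way at 3.9 N and fully down at 6 N; a press counts once past half its travel (4 mm).
- plain_puck: Confirm puck of the plain cake: loose grey disc with a rubber band, 66 mm across, 22 mm high, about 0.35 kg, with a black collar (50 mm across, 12 mm high) and the blue cap on top; all three pucks look alike. It stands on the robot's side of the board that carries the plain cake, in front of that cake. Origin at the centre of its underside, 6 mm above the table, z up.
- plain_cake: Cake in a tan paper collar, 64 mm across, 50 mm tall (up to 61 mm with topping); smooth cream-coloured top, no topping. Loose, about 0.15 kg, standing on the rear half of its wooden board, about 105 mm from its puck. Origin at the centre of its underside, 6 mm above the table.
- plain_board: Fixed wooden board, 190 x 125 x 6 mm, long side along its x axis (away from the robot), carrying the plain cake at +x and its puck at -x. Origin at the centre of its underside, on the table. The three boards stand side by side in any order.
- berry_button_top (a point): Centre of the top face of the blue cap (34 mm across) on the confirm puck of the berry cake; to be left alone. Cap top as it stands unpressed: 52 mm above the table. The point rides with the cap; its z axis is up.
- berry_button (a joint): Travel of that blue cap: 0 up, 0.008 m fully down. A spring returns it: it starts to move at about 1.8 N, is half way at 3.9 N and fully down at 6 N; a press counts once past half its travel (4 mm).
- berry_puck: Confirm puck of the berry cake: loose grey disc with a rubber band, 66 mm across, 22 mm high, about 0.35 kg, with a black collar (50 mm across, 12 mm high) and the blue cap on top; all three pucks look alike. It stands on the robot's side of the board that carries the berry cake, in front of that cake. Origin at the centre of its underside, 6 mm above the table, z up.
- berry_cake: Cake in a tan paper collar, 64 mm across, 50 mm tall (up to 61 mm with topping); seven red berries. Loose, about 0.15 kg, standing on the rear half of its wooden board, about 105 mm from its puck. Origin at the centre of its underside, 6 mm above the table.
- berry_board: Fixed wooden board, 190 x 125 x 6 mm, long side along its x axis (away from the robot), carrying the berry cake at +x and its puck at -x. Origin at the centre of its underside, on the table. The three boards stand side by side in any order.
- green_button_top (a point): Centre of the top face of the green cap (34 mm across) on the console: the order-complete button, to be pressed second. 58 mm above the table when up; 8 mm towards the robot and 32 mm along y from the console's centre, in the console's frame. The point rides with the cap.
- green_button (a joint): Travel of the green cap: 0 up, 0.008 m fully down, the same spring as the blue caps; counts past 4 mm.
- red_button_top (a point): Centre of the top face of the red cap (34 mm across) on the console: the cancel button, to be left alone. 58 mm above the table when up; 8 mm towards the robot and -32 mm along y from the console's centre, in the console's frame. The point rides with the cap.
- red_button (a joint): Travel of the red cap: 0 up, 0.008 m fully down, the same spring as the blue caps; counts past 4 mm.
- console: Fixed light grey box, 100 (x) x 130 (y) x 34 mm, with a green and a red button side by side. Origin at the centre of its underside, on the table; z up. It stands at the left or the right end of the row of boards; a stack of three flat cake cartons stands at the other end.
- cartons: Stack of three flat cardboard cake cartons, 110 x 120 x 90 mm in all, at the other end of the row from the console. It does not move. Origin at the centre of its underside.
There are look-alikes about, which are no part of the job. What is shaped like the plain_cake but turquoise is not meant.

How it is judged:
On the way, in this order (a step that is already met when the one before it is completed fails the run):
1. the blue cap of the nut cake's puck is pressed past half its travel by the fingers, the green button being up (value of joint nut_button above 0.004 m and contact force between the fingers and nut_puck above 0.5 N and value of joint green_button below 0.0015 m), for 0.05 s.
2. then, that cap being up again, the green button is pressed past half its travel by the fingers (value of joint green_button above 0.004 m and contact force between the fingers and console above 0.5 N and value of joint nut_button below 0.0015 m), for 0.05 s.
At the end, for the whole second after the job is handed in: All five buttons are up again (within 1.5 mm); the nut cake's puck stands flat within 15 mm of where it was, at rest; the other pucks and the cakes are within 10 mm of where they were, the cakes upright (value of joint each of nut_button, plain_button, berry_button, green_button, red_button below 0.0015 m and distance of nut_puck from where it was at the start of the episode below 0.015 m and angle between each of nut_puck, nut_cake, plain_cake, berry_cake's own z axis and vertical below 0.1 rad and linear speed of nut_puck below 0.02 m/s and distance of each of nut_cake, plain_cake, berry_cake, plain_puck, berry_puck from where it was at the start of the episode below 0.01 m); the robot touches nothing.
It fails at once if another puck's cap or the red button is pressed (more than 2 mm) (value of joint any of plain_button, berry_button, red_button above 0.002 m).
It fails at once if the nut cake's puck is lifted (over 6 mm), tipped or shoved more than 15 mm (height (world z) of nut_puck above 0.012 m or angle between nut_puck's own z axis and vertical above 0.2 rad or distance of nut_puck from where it was at the start of the episode above 0.015 m).
It fails at once if a cake or another puck is moved more than 10 mm (distance of any of nut_cake, plain_cake, berry_cake, plain_puck, berry_puck from where it was at the start of the episode above 0.01 m).
It fails at once if the robot presses harder than 25 N on the nut cake's puck or the console (contact force between any of the arm, the fingers and nut_puck above 25 N or contact force between any of the arm, the fingers and console above 25 N).
It fails at once if the robot touches a cake, another puck or the cartons (more than 1 N) (contact force between any of the arm, the fingers and nut_cake above 1 N or contact force between any of the arm, the fingers and plain_cake above 1 N or contact force between any of the arm, the fingers and berry_cake above 1 N or contact force between any of the arm, the fingers and plain_puck above 1 N or contact force between any of the arm, the fingers and berry_puck above 1 N or contact force between any of the arm, the fingers and cartons above 1 N).
It also fails if it takes over 35 s, if anything falls off the work surface, if the arm or the gripper's body presses on something with over 40 N, if the wrist force passes 120 N, or if a joint passes its speed limit or range.

ROBOT

A 6-joint arm with a two-finger parallel gripper is mounted at the origin on the work surface. World frame = base frame: x ahead of the robot, y to its left, z up, the work surface at z = 0. Lengths are in m, angles in rad, forces in N, time in s.
With the tool pointing down it reaches from about 0.375 to 0.9 m from the base axis. Payload 3.1 kg.
Tool frame: the origin (TCP) lies at the very end of the fingers, on their centre line; the grasp point (between the pads) lies 19 mm behind it; z points along the fingers, y is the line along which they close (so a half turn about z gives the same grasp; the last joint's range is limited). The gripper opens to 85 mm and grips with 20 to 120 N. Pads are 22 mm wide; open, the fingers measure 114 mm over their backs; the gripper's body (76 mm by 85 mm) begins 54 mm behind the grasp point. The pads swing forward as they close: fully open they stand 13 mm farther back than shut.
Start: joints at [-1.44, 0.527, 1.433, -0, 1.181, -0.178], TCP at [0.19, -0.595, 0.231] pointing down, gripper open.
Joint ranges: [-3.08, 3.08], [-0.75, 2.2], [0.22, 2.44], [-1.43, 4.57], [0, 2.65], [-2.85, 2.85]. Speed limits (rad/s): [2.79, 2.79, 3.14, 3.14, 3.14, 3.14].

INTERFACE

Orientations are given as a unit quaternion [x, y, z, w].
In Python, from station import manip, vision gives the robot as it stands.
- The arm moves only by the tool drive_tool, never from a script. Its argument "deltas" is a list that holds one entry, the list of rows, each a list of 4 numbers: the shift along the tool's x, y, z in mm, then the turn about the tool's z in rad. A call has 1 to 5 rows; each row is the pose to reach, as a shift and turn from the pose commanded when the call began, along the tool's axes at that moment; what a row does not reach only later rows make up. A row lasts 1/12 s, in which the tool goes at most 41.7 mm and 7.16 degrees, less where a joint would pass 70% of its speed; a pose out of reach is approached as far as the arm can. A call with a gripper value outside its range is refused whole. "jaw" is the finger opening in mm, from 0 to 85.4, set as the call begins (left out, the last holds). The fingers move at their own pace and stop on an object; "force" is the grip in N (left out, the last holds). Time passes only in rows, so rows that repeat a pose let the fingers close. It gives the time, the measured TCP pose, the force, the opening and the grip force at its end, in the units of the state.
- manip.sense(): the state, without advancing time (a new reading comes with each control period).
- vision.snapshot(name): name is "scene" or "top"; returns the picture (400x640x3 uint8, red, green, blue); there is no depth.
- vision.camera_model(name): a dict with "camera_matrix" (3x3 intrinsics, pixels), "D" ([k1, k2, p1, p2, k3] as OpenCV has them; the pictures are not rectified), "rvec" (rotation vector, rad) and "tvec" (3), from world to camera coordinates, as OpenCV has them. Camera axes: x right, y down, z forward; pixel columns grow to the right and rows downward; lengths in m; the calibration is good to about 2 mm. A picture is of the moment at which its call begins. camera_model takes no time and is no camera call.
- manip.sign_off(): hands the job in; it is judged then, once.
The state is a dict: "t": time; "q": joint angles; "qd": joint speeds; "tau": joint torques, N m; "tcp_pos": TCP position; "tool_rot": TCP orientation; "force": force on the tool from outside, world axes, zero at the start; "ft_torque": the same for the moment, N m; "finger_gap": opening from 0.0 (shut) to 1.0 (fully open); "gripper_force": force on a finger pad.
Only numpy, scipy, OpenCV 4.12 (cv2) and the standard library are available. Lean on these libraries where they do the work, as an engineer would, in place of code of your own. Each camera call takes 0.05 s, during which the arm holds its last target. There are 200 camera calls.

## Working session

There is one attempt and no reset: what is moved stays moved. The work goes in short steps, Python scripts to look and compute and a tool call to move; the robot and the scene stay as the last step left them, time stands still between calls to the robot, and variables do not carry over. Pictures are saved under pics/ and viewed, at most 10 in all, crops included, and the job is handed in when it is done.

Besides the shell and the picture viewer there is one more tool, called after "Request:" as name(argument=value, ...) on one line, values as JSON. drive_tool: Moves the arm, as the interface text tells. Its arguments: {"type":"object","properties":{"deltas":{"type":"array"},"jaw":{"type":"number"},"force":{"type":"number"}},"required":["deltas"]}

```bash
mkdir -p pics; python3 - <<'E'
from station import manip, vision
import cv2
for n in("scene","top"):
    im=vision.snapshot(n); cv2.imwrite(f"pics/{n}0.png",im[:,:,::-1])
    print(vision.camera_model(n))
print(manip.sense())
E
```

```text
{'camera_matrix': array([[416.00592051,   0.        , 319.46762292],
       [  0.        , 416.00592051, 204.18359565],
       [  0.        ,   0.        ,   1.        ]]), 'D': array([-0.06952127,  0.        ,  0.        ,  0.        ,  0.        ]), 'rvec': array([ 1.99746619,  1.23525449, -0.55591227]), 'tvec': array([-0.236834  , -0.26077151,  1.38406372])}
{'camera_matrix': array([[450.41267212,   0.        , 318.87509587],
       [  0.        , 450.41267212, 201.60634822],
       [  0.        ,   0.        ,   1.        ]]), 'D': array([-0.00291018,  0.        ,  0.        ,  0.        ,  0.        ]), 'rvec': array([ 2.20130948, -2.16575638,  0.08067945]), 'tvec': array([-0.01658891,  0.5321982 ,  1.41183132])}
{'t': 0.1, 'q': array([-1.44051738e+00,  5.28410899e-01,  1.43378563e+00,  4.63319372e-05,
        1.18140552e+00, -1.78490106e-01]), 'qd': array([ 0.00023003, -0.00137829, -0.00177649,  0.00034072,  0.00027829,
       -0.00090624]), 'tau': array([-1.76535718e-04, -4.43304205e+01, -1.78586322e+01, -2.83852796e-04,
        3.88684741e-03,  4.89960584e-06]), 'tcp_pos': array([ 0.18988933, -0.59477326,  0.23040467]), 'tool_rot': array([ 9.88107217e-01,  1.53763186e-01,  4.56331644e-05, -1.00388877e-03]), 'force': array([ 0.82616015,  0.46193449, -0.31664775]), 'ft_torque': array([0.02998124, 0.05134453, 0.00860613]), 'gripper_force': 0.0, 'finger_gap': 1.0000727065825854}
```

View pics/scene0.png

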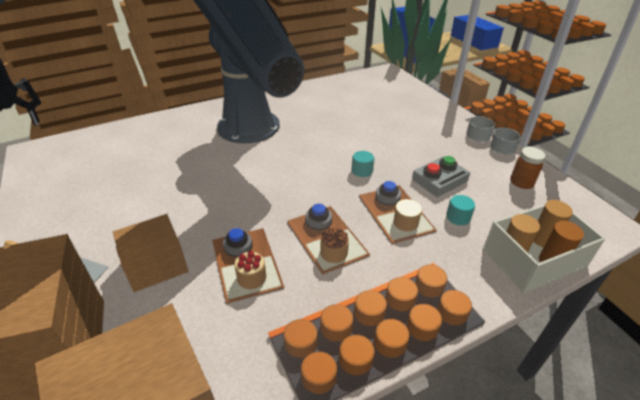

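View pics/top0.png

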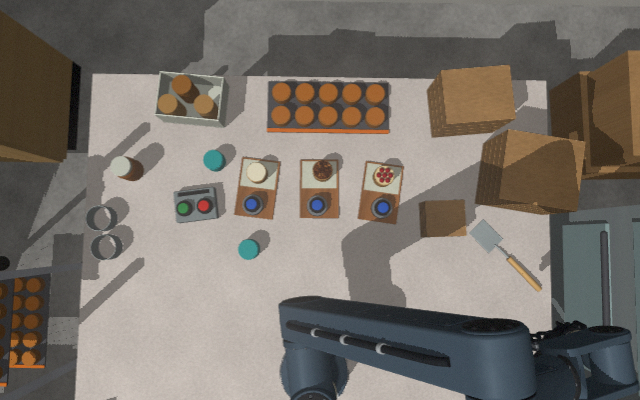

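In the top view the three blue caps are at about (252,204) plain, (317,205) nut and (382,208) berry. Green is at (183,209) and red at (204,206). In the scene view the nut cake is at (334,244) and its puck cap at (318,212). The middle puck is the one to press, because it is in front of the cake with dark brown nuts. I'll triangulate and confirm this with a crop.

```bash
cat > h.py <<'E'
from station import vision
import cv2, numpy as np
CM={n:vision.camera_model(n) for n in("scene","top")}
def blobs(im,col,roi):
    r,g,b=[im[:,:,i].astype(int) for i in range(3)]
    m={'blue':(b>r+50)&(b>g+35),'green':(g>r+30)&(g>b+25),'red':(r>g+80)&(r>b+70)}[col].astype(np.uint8)
    k=np.zeros_like(m);x0,y0,x1,y1=roi;k[y0:y1,x0:x1]=1
    n,_,s,c=cv2.connectedComponentsWithStats(m*k)
    return [(c[i].round(1),s[i,4]) for i in range(1,n) if s[i,4]>25]
def ray(n,p):
    c=CM[n];R=cv2.Rodrigues(c['rvec'])[0]
    u=cv2.undistortPoints(np.array([[p]],float),c['camera_matrix'],c['D'])[0,0]
    return -R.T@c['tvec'],R.T@np.array([*u,1])
def plane(n,p,z):
    o,d=ray(n,p);return o+d*(z-o[2])/d[2]
def tri(a,b):
    P=[np.c_[cv2.Rodrigues(c['rvec'])[0],c['tvec']] for c in(CM['scene'],CM['top'])]
    u=[cv2.undistortPoints(np.array([[p]],float),CM[n]['camera_matrix'],CM[n]['D'])[0,0] for n,p in(('scene',a),('top',b))]
    X=cv2.triangulatePoints(P[0],P[1],u[0],u[1])[:,0];return X[:3]/X[3]
E
python3 - <<'E'
from h import *
S=cv2.imread("pics/scene0.png")[:,:,::-1];T=cv2.imread("pics/top0.png")[:,:,::-1]
for col in('blue','green','red'):
    A=blobs(S,col,(200,140,470,290));B=blobs(T,col,(165,150,410,225))
    print(col,'scene',A,'top',B)
    for a,_ in A:
        for b,_ in B:
            X=tri(a,b)
            if .03<X[2]<.08: print(a,b,X.round(4),'top@h',plane('top',b,.052 if col=='blue' else .058).round(4))
c=np.hstack([cv2.resize(S[165:285,280:380],(400,480),interpolation=2),cv2.resize(T[150:228,285:350],(400,480),interpolation=2)])
cv2.imwrite("pics/crop.png",c[:,:,::-1])
E
```

```text
blue scene [(array([389.4, 185.2]), np.int32(92)), (array([318.4, 208.4]), np.int32(112)), (array([235.7, 233.9]), np.int32(156))] top [(array([250.9, 203.6]), np.int32(88)), (array([316.6, 204.5]), np.int32(89)), (array([382.7, 207.1]), np.int32(96))]
[389.4 185.2] [250.9 203.6] [0.521  0.2043 0.046 ] top@h [0.5204 0.203  0.052 ]
[318.4 208.4] [316.6 204.5] [ 0.5213 -0.0009  0.0463] top@h [ 0.5209 -0.001   0.052 ]
[235.7 233.9] [382.7 207.1] [ 0.5166 -0.207   0.0463] top@h [ 0.5161 -0.2063  0.052 ]
green scene [(array([448.8, 159.6]), np.int32(72))] top [(array([182.5, 207.6]), np.int32(86))]
[448.8 159.6] [182.5 207.6] [0.5045 0.4149 0.0525] top@h [0.5041 0.4131 0.058 ]
red scene [(array([433.3, 166.9]), np.int32(77)), (array([411.1, 274.5]), np.int32(49)), (array([381.3, 287. ]), np.int32(48))] top [(array([202.9, 205.2]), np.int32(86))]
[433.3 166.9] [202.9 205.2] [0.5133 0.3523 0.0527] top@h [0.5126 0.3504 0.058 ]
```

View pics/crop.png

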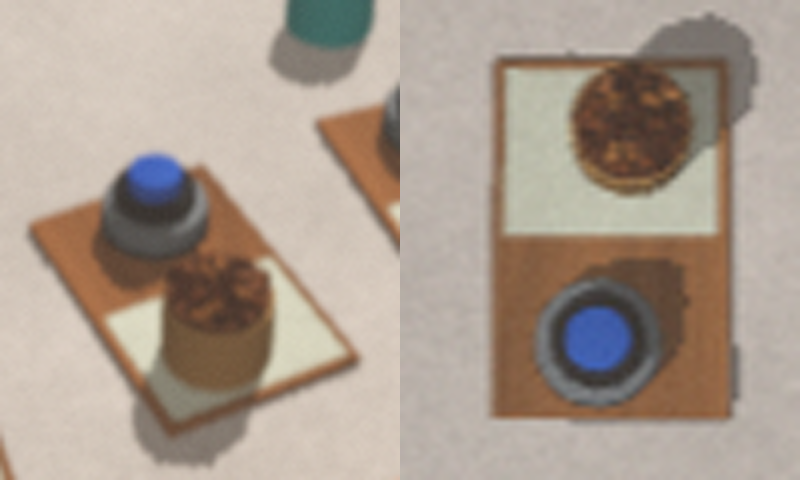

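The crop confirms it: dark brown nuts sit on the cake behind the middle puck, whose cap is at (317,205) in the top view. The targets are the nut cap at (0.521, -0.001) and the green cap at (0.504, 0.414). Both cap centroids triangulate 46 and 52.5 mm high, which fits tops at 52 and 58 mm. I'll close the fingers and travel high.

Request:
drive_tool(deltas=[[[30,-28,0,0],[60,-56,0,0],[90,-84,0,0],[120,-112,0,0],[150,-140,0,0]]], jaw=0, force=20)

```text
t: 0.52
tcp_pos: [0.2907, -0.4144, 0.2309]
tool_rot: [0.988, 0.153, -0.0, -0.001]
force: [1.8, 0.0, -0.2]
finger_gap: 0.301
gripper_force: 0.0
```

Request:
drive_tool(deltas=[[[30,-28,0,0],[60,-56,0,0],[90,-84,0,0],[120,-112,0,0],[150,-140,0,0]]])

```text
t: 0.93
tcp_pos: [0.391, -0.2355, 0.2312]
tool_rot: [0.988, 0.154, -0.0, -0.0]
force: [1.4, -0.7, 0.4]
finger_gap: 0.001
gripper_force: 0.0
```

Request:
drive_tool(deltas=[[[30,-28,0,0],[60,-56,0,0],[90,-84,0,0],[120,-112,0,0],[150,-140,0,0]]])

```text
t: 1.35
tcp_pos: [0.4914, -0.0564, 0.2312]
tool_rot: [0.988, 0.154, -0.0, -0.0]
force: [1.4, -1.5, -0.3]
finger_gap: 0.002
gripper_force: 0.0
```

Request:
drive_tool(deltas=[[[23,-22,0,0],[46,-45,20,0],[46,-45,60,0],[46,-45,90,0],[46,-45,90,0]]])

```text
t: 1.77
tcp_pos: [0.5168, 0.0001, 0.1361]
tool_rot: [0.988, 0.155, -0.006, -0.002]
force: [-0.9, 1.6, -0.5]
finger_gap: -0.0
gripper_force: 0.0
```

Request:
drive_tool(deltas=[[[0,0,25,0],[0,0,50,0],[0,0,70,0],[0,0,70,0],[0,0,70,0]]])

```text
t: 2.18
tcp_pos: [0.5212, -0.002, 0.0717]
tool_rot: [0.988, 0.153, -0.0, -0.0]
force: [0.5, 0.4, 0.2]
finger_gap: 0.0
gripper_force: 0.0
```

Request:
drive_tool(deltas=[[[0,0,0,0],[0,0,0,0]]])

```text
t: 2.35
tcp_pos: [0.5225, -0.0021, 0.0731]
tool_rot: [0.988, 0.154, 0.002, 0.001]
force: [-0.4, -0.1, 0.8]
finger_gap: -0.005
gripper_force: 0.0
```

```bash
python3 - <<'E'
from h import *
from station import manip
S=vision.snapshot("scene");T=vision.snapshot("top")
c=np.hstack([cv2.resize(S[145:265,270:370],(400,480),interpolation=2),cv2.resize(T[150:228,285:350],(400,480),interpolation=2)])
cv2.imwrite("pics/crop2.png",c[:,:,::-1])
s=manip.sense();print(s['tcp_pos'],s['force'],s['tool_rot'])
E
```

```text
[ 0.52221644 -0.00194253  0.07288709] [-0.38140157 -0.58945881 -0.80709809] [9.88114393e-01 1.53712749e-01 1.42595585e-03 5.51650951e-04]
```

View pics/crop2.png

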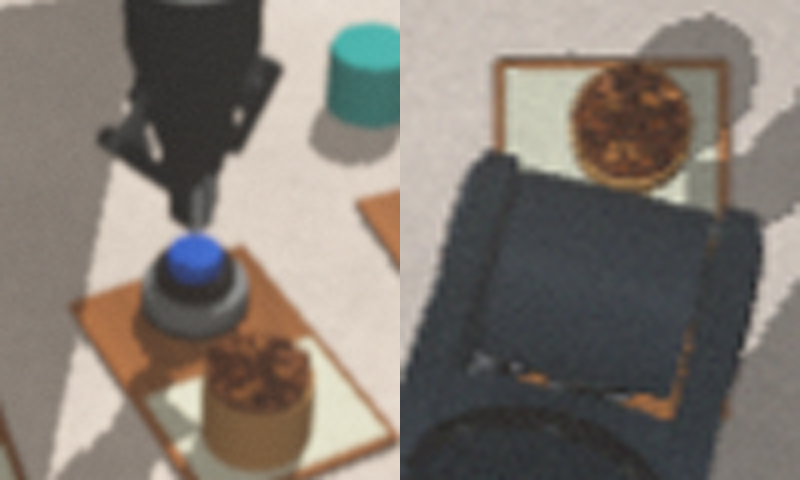

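The closed fingertips stand right above the nut cap and clear of the cake. Now I go down in steps and watch the force.

Request:
drive_tool(deltas=[[[0,0,8,0],[0,0,15,0],[0,0,18,0],[0,0,18,0],[0,0,18,0]]])

```text
t: 2.87
tcp_pos: [0.5208, -0.0016, 0.0528]
tool_rot: [0.988, 0.154, -0.001, -0.0]
force: [0.8, -0.6, -0.1]
finger_gap: -0.0
gripper_force: 0.0
```

Request:
drive_tool(deltas=[[[0,0,1,0],[0,0,3,0],[0,0,5,0],[0,0,6,0],[0,0,6,0]]])

```text
t: 3.28
tcp_pos: [0.5212, -0.0017, 0.0474]
tool_rot: [0.988, 0.154, 0.0, 0.0]
force: [-0.4, 0.5, 4.4]
finger_gap: -0.0
gripper_force: 2.0
```

Request:
drive_tool(deltas=[[[0,0,1,0],[0,0,2,0],[0,0,2,0],[0,0,2,0]]])

```text
t: 3.62
tcp_pos: [0.5212, -0.0016, 0.0455]
tool_rot: [0.988, 0.154, 0.0, 0.0]
force: [-1.4, 0.3, 5.2]
finger_gap: -0.0
gripper_force: 2.5
```

Request:
drive_tool(deltas=[[[0,0,0,0],[0,0,0,0]]])

```text
t: 3.78
tcp_pos: [0.5212, -0.0017, 0.0455]
tool_rot: [0.988, 0.154, 0.0, 0.0]
force: [-0.9, 0.2, 5.2]
finger_gap: -0.003
gripper_force: 2.5
```

The cap is down about 6.5 mm at 5.2 N. I'll rise straight up and cross to the green button.

Request:
drive_tool(deltas=[[[0,0,-4,0],[0,0,-14,0],[0,0,-40,0],[0,0,-75,0],[0,0,-105,0]]])

```text
t: 4.2
tcp_pos: [0.5208, -0.0016, 0.1517]
tool_rot: [0.988, 0.154, -0.0, -0.0]
force: [-0.2, 0.0, 0.4]
finger_gap: 0.0
gripper_force: 0.0
```

Request:
drive_tool(deltas=[[[10,-36,0,0],[20,-73,0,0],[30,-109,0,0],[40,-146,0,0],[50,-182,0,0]]])

```text
t: 4.62
tcp_pos: [0.513, 0.1885, 0.1509]
tool_rot: [0.988, 0.154, 0.0, 0.0]
force: [-0.3, 0.2, 0.1]
finger_gap: -0.0
gripper_force: 0.0
```

Request:
drive_tool(deltas=[[[10,-36,0,0],[20,-73,0,0],[30,-109,0,0],[40,-146,0,0],[50,-182,0,0]]])

```text
t: 5.03
tcp_pos: [0.5051, 0.3774, 0.1507]
tool_rot: [0.988, 0.154, -0.0, 0.0]
force: [0.6, 0.6, 0.2]
finger_gap: -0.001
gripper_force: 0.0
```

Request:
drive_tool(deltas=[[[10,-37,0,0],[10,-37,20,0],[10,-37,50,0],[10,-37,70,0],[10,-37,70,0]]])

```text
t: 5.45
tcp_pos: [0.5006, 0.4123, 0.076]
tool_rot: [0.988, 0.154, -0.005, 0.002]
force: [-0.6, -0.5, 0.0]
finger_gap: -0.003
gripper_force: 0.0
```

Request:
drive_tool(deltas=[[[0,0,0,0],[0,0,0,0]]])

```text
t: 5.62
tcp_pos: [0.5049, 0.4141, 0.0815]
tool_rot: [0.988, 0.154, 0.001, -0.0]
force: [-0.3, 0.6, 0.3]
finger_gap: 0.0
gripper_force: 0.0
```

```bash
python3 - <<'E'
from h import *
from station import manip
S=vision.snapshot("scene");T=vision.snapshot("top")
print(blobs(S,'blue',(200,140,470,290)),blobs(T,'blue',(165,150,410,225)))
c=np.hstack([cv2.resize(S[90:210,390:490],(400,480),interpolation=2),cv2.resize(T[150:270,165:265],(400,480),interpolation=2)])
cv2.imwrite("pics/crop3.png",c[:,:,::-1])
s=manip.sense();print(s['tcp_pos'],s['force'],s['tool_rot'])
E
```

```text
[(array([389.2, 185.4]), np.int32(99)), (array([318.2, 209.4]), np.int32(96)), (array([235.8, 234.3]), np.int32(145))] [(array([250.9, 203.6]), np.int32(92)), (array([316.8, 204.5]), np.int32(73)), (array([382.7, 207.1]), np.int32(96))]
[0.50545592 0.41425362 0.08233241] [-0.11490595  0.20684197  0.61177034] [ 9.88135019e-01  1.53577300e-01  1.66845541e-03 -6.43636781e-04]
```

View pics/crop3.png

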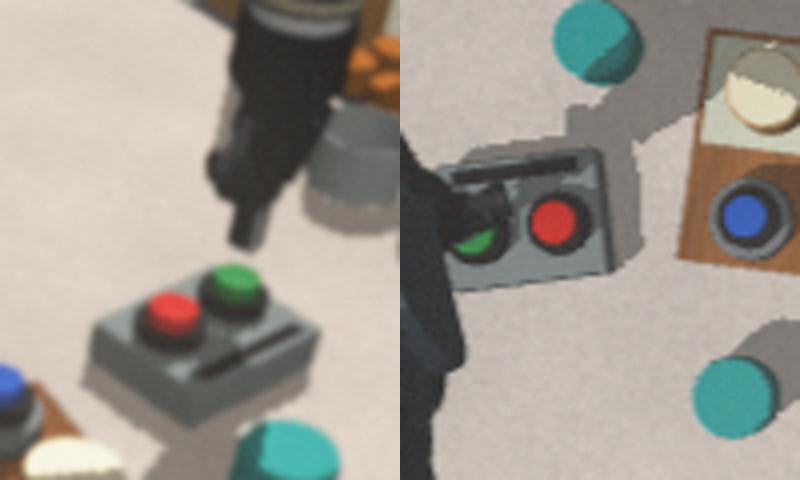

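The fingertips are above the green cap, clear of the red one. The nut cap's blob moved by 1 px, so I'll check that it is up again before pressing.

```bash
python3 - <<'E'
from h import *
A=cv2.imread("pics/scene0.png")
S=vision.snapshot("scene")[:,:,::-1];T=vision.snapshot("top")[:,:,::-1];B=cv2.imread("pics/top0.png")
f=lambda i,x,y:cv2.resize(i[y:y+40,x:x+40],(300,300),interpolation=0)
cv2.imwrite("pics/crop4.png",np.vstack([np.hstack([f(A,298,192),f(S,298,192)]),np.hstack([f(B,297,185),f(T,297,185)])]))
E
```

```text
(no output)
```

View pics/crop4.png

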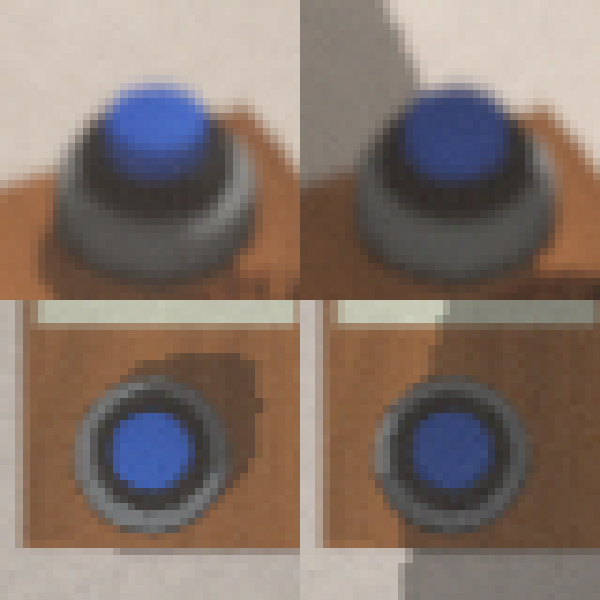

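The arm's shadow explains the shift. The cap is up at the same pixels as before and the puck has not moved. Now the green button.

Request:
drive_tool(deltas=[[[0,0,8,0],[0,0,16,0],[0,0,20,0],[0,0,20,0],[0,0,20,0]]])

```text
t: 6.23
tcp_pos: [0.5036, 0.4135, 0.0594]
tool_rot: [0.988, 0.154, -0.001, 0.0]
force: [0.2, -0.3, 0.8]
finger_gap: 0.003
gripper_force: 0.0
```

Request:
drive_tool(deltas=[[[0,0,2,0],[0,0,4,0],[0,0,6,0],[0,0,7,0],[0,0,7,0]]])

```text
t: 6.65
tcp_pos: [0.5044, 0.414, 0.0537]
tool_rot: [0.988, 0.154, 0.0, -0.0]
force: [0.2, 0.3, 4.4]
finger_gap: -0.001
gripper_force: 2.0
```

Request:
drive_tool(deltas=[[[0,0,1,0],[0,0,2,0],[0,0,2,0],[0,0,2,0],[0,0,2,0]]])

```text
t: 7.07
tcp_pos: [0.5044, 0.414, 0.0516]
tool_rot: [0.988, 0.154, 0.0, -0.0]
force: [-0.4, -1.2, 4.6]
finger_gap: 0.004
gripper_force: 2.5
```

Request:
drive_tool(deltas=[[[0,0,-4,0],[0,0,-14,0],[0,0,-40,0],[0,0,-75,0],[0,0,-110,0]]])

```text
t: 7.48
tcp_pos: [0.5026, 0.4129, 0.1611]
tool_rot: [0.988, 0.154, -0.002, 0.001]
force: [0.8, 0.6, 0.4]
finger_gap: 0.0
gripper_force: 0.0
```

Request:
drive_tool(deltas=[[[0,0,-30,0],[0,0,-30,0],[0,0,-30,0],[0,0,-30,0],[0,0,-30,0]]])

```text
t: 7.9
tcp_pos: [0.5028, 0.413, 0.1895]
tool_rot: [0.988, 0.154, -0.002, 0.001]
force: [-0.1, 0.3, -0.2]
finger_gap: -0.001
gripper_force: 0.0
```

```bash
python3 - <<'E'
from h import *
S=vision.snapshot("scene")
cv2.imwrite("pics/end.png",S[:,:,::-1])
print(blobs(S,'blue',(200,140,470,290)),blobs(S,'green',(200,140,470,290)),blobs(S,'red',(400,140,470,200)))
E
```

```text
[(array([389.3, 185.3]), np.int32(96)), (array([318.5, 208.7]), np.int32(117)), (array([235.9, 234.3]), np.int32(148))] [(array([448.8, 159.7]), np.int32(78))] [(array([433.3, 166.9]), np.int32(78))]
```

View pics/end.png

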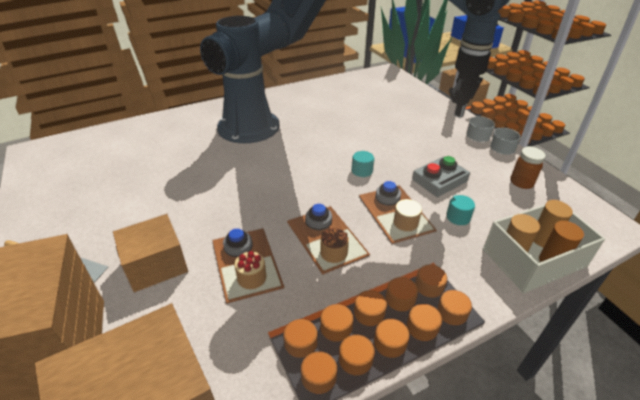

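All the caps are up at their starting pixels: green at (449,160), red at (433,167) and nut at (318,209). The hand is clear, so I'm handing in.

```bash
python3 -c "
from station import manip
print(manip.sign_off())"
```

```text
the job is handed in; nothing more can be done
None
```

I pressed the nut cake's blue cap and then the green button, each about 6.5 mm down at around 5 N, and both came back up; nothing else appears to have moved, the hand is clear, and the job is handed in (no verdict was returned).

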